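# Turn the sauce carousel so the red bottle faces the guests

## Robot

A 6-joint arm with a two-finger parallel gripper is mounted at the origin on the work surface. World frame = base frame: x ahead of the robot, y to its left, z up, the work surface at z = 0. Lengths are in mm, angles in rad, forces in N, time in s.
With the tool pointing down it reaches from about 350 to 875 mm from the base axis. Payload 4.2 kg.
Tool frame: the origin (TCP) lies between the finger pads; the fingertips stand 11 mm ahead of it and the grasp point (between the pads) lies 8 mm behind it; z points along the fingers, y is the direction in which the jaws open and shut (so a half turn about z gives the same grasp; the last joint's range is limited). The gripper opens to 85 mm and grips with 20 to 120 N. Pads are 22 mm wide; open, the fingers measure 114 mm over their backs; the gripper's body (76 mm by 85 mm) begins 54 mm behind the grasp point. The pads swing forward as they close: fully open they stand 13 mm farther back than shut.
Start: joints at [1.461, 0.385, 0.008, 0, -1.194, -0.259], TCP at [225.277, 582.966, 202.812] pointing down, gripper open.
Joint ranges: [-3.14, 3.14], [-1.21, 2.06], [-1.07, 1.41], [-3.16, 2.05], [-2.99, -0.16], [-3.1, 3.1]. Speed limits (rad/s): [2.79, 2.79, 3.14, 3.14, 3.14, 3.14].

## Interface

Orientations are given as a unit quaternion [x, y, z, w].
In Python, from bench import * gives the robot as it stands.
- The arm moves only by the tool servo_tool, never from a script. Its argument "rows" is a list of rows, each a list of 7 numbers: the opening, from 0 (shut) to 1 (fully open), then the shift along the tool's x, y, z in cm, then the turn, a rotation vector about the tool's x, y, z in degrees. A call has 1 to 12 rows; each row shifts and turns the commanded pose from where the row before left it, along the tool's axes as they then stand; what a row does not reach is not made up. A row lasts 1/10 s, in which the tool goes at most 50 mm and 8.59 degrees, less where a joint would pass 70% of its speed; a pose out of reach is approached as far as the arm can. A call is refused whole if a number of a shift passes 5 or a number of a turn 8.59, either way. A call with a gripper value outside its range is refused whole. The fingers move at their own pace and stop on an object; the grip force is fixed at half the most. Time passes only in rows, so rows that do not move let the fingers close. It gives the time, the measured TCP pose, the force and the opening at its end, in the units of the state.
- read_state(): the state, without advancing time (a new reading comes with each control period).
- get_image(name): name is "side" or "top" or "wrist"; returns a dict with "image" (480x640x3 uint8, red, green, blue), "mtx" (3x3 intrinsics, pixels), "k1" (the pictures are not rectified: a ray, as slopes to the right and down, at radius r is drawn at 1 + k1 r^2 times it, then the intrinsics apply), "extrinsics" (4x4, takes a point from camera to world coordinates). Camera axes: x right, y up, looking along -z (the intrinsics and any distortion apply to the point x, -y, -z); pixel columns grow to the right and rows downward; lengths in mm; the calibration is good to about 2 mm. A picture is of the moment at which its call begins. There is no depth.
- job_done(): hands the job in, once; it reports no verdict.
The state is a dict: "clock": time; "joints": joint angles; "joint_vel": joint speeds; "joint_efforts": joint torques, N m; "position": TCP position; "ee_rot": TCP orientation; "contact_force": force on the tool from outside, world axes, zero at the start; "wrist_torque": the same for the moment, N m; "gripper_width": finger opening in mm.
Only numpy, scipy, OpenCV 4.12 (cv2) and the standard library are available. Lean on these libraries where they do the work, as an engineer would, in place of code of your own. Each camera call takes 0.05 s, during which the arm holds its last target. There are 200 camera calls.

## Task

Turn the sauce carousel gently by pushing its rim or the pegs along its rim, until the red bottle stands at the front, in line with the yellow arrow on the fixed base. Do not touch or lift any of the bottles, which must stay upright in their pockets, and leave the bowl and the glove box where they are.

Things in the scene. Friction and masses are not known exactly. Their poses are not given: they have to be found in the camera images.
- stand: fixed black base of the sauce carousel. Origin: on the turntable's axis, at counter height. Its x axis points to the front: there a black tongue (50 mm wide, 8 mm high) sticks out from under the turntable to 185 mm from the axis, with a yellow arrow head on it, 135 to 175 mm from the axis, pointing outwards to the guests
- turntable: pale-wood turntable, 250 mm across, 12 mm thick, on a vertical axis; turns either way, over a full turn, with light friction (1.5 N at the rim moves it), and stops almost at once when let go. Origin: on the axis, at its underside 13 mm above the counter; its axes turn with it. Flat top at 25 mm; a 24 mm hub stands 30 mm high on it
- pocket (a point): centre, on the turntable's top, of the pocket on its own +x side: one of four steel rings (56 mm outside, 50 mm inside, 14 mm high) fixed 62 mm from the axis along its +x, +y, -x and -y. Each holds one bottle
- peg (a point): top centre (73 mm above the counter) of one of eight upright black pegs for pushing, fixed along the rim: 14 mm thick, rising 48 mm from the top, centred 115 mm from the axis. This one is 22.5 degrees anticlockwise (seen from above) of the turntable's own x axis, the others every 45 degrees from it
- red_bottle: squat all-red sauce bottle, 44 mm across, 72 mm tall overall (52 mm body, then a narrower cap and nozzle), loose in one of the turntable's four steel pocket rings. Origin: centre of its underside, which rests on the turntable's top (25 mm above the counter); z up; its yaw means nothing. This is the one that has to face the front
- yellow_bottle: squat all-yellow sauce bottle, 44 mm across, 72 mm tall overall (52 mm body, then a narrower cap and nozzle), loose in one of the turntable's four steel pocket rings. Origin: centre of its underside, which rests on the turntable's top (25 mm above the counter); z up; its yaw means nothing
- green_bottle: squat all-green sauce bottle, 44 mm across, 72 mm tall overall (52 mm body, then a narrower cap and nozzle), loose in one of the turntable's four steel pocket rings. Origin: centre of its underside, which rests on the turntable's top (25 mm above the counter); z up; its yaw means nothing
- white_bottle: squat white (black cap) sauce bottle, 44 mm across, 72 mm tall overall (52 mm body, then a narrower cap and nozzle), loose in one of the turntable's four steel pocket rings. Origin: centre of its underside, which rests on the turntable's top (25 mm above the counter); z up; its yaw means nothing
- bowl: loose white bowl, 140 mm across at the rim, 55 mm high; origin: centre of its underside
- glove_box: loose cardboard box of gloves, 100 x 130 mm (its x, y) and 65 mm high; origin: centre of its underside
Things that resemble listed ones, but are neither listed nor needed, are in the scene too. Of the things that look like the green_bottle, the smallest one is meant.

How it is judged:
By the outcome, as a careful person would: the job done as asked, in the order asked, and still so for the second after the job is handed in, with the robot touching nothing.
It also fails if it takes over 67 s, if anything falls off the work surface, if the arm or the gripper's body presses on something with over 40 N, if the wrist force passes 120 N, or if a joint passes its speed limit or range.

## Working session

There is one attempt and no reset: what is moved stays moved. The work goes in short steps, Python scripts to look and compute and a tool call to move; the robot and the scene stay as the last step left them, time stands still between calls to the robot, and variables do not carry over. Pictures are saved under pics/ and viewed, about 8 in all and at most 12, crops included, and the job is handed in when it is done.

Besides the shell and the picture viewer there is one more tool, called after "Call:" as name([rows], argument=value, ...), one row to a line, values as JSON. servo_tool: Moves the arm, as the interface text tells. Its arguments: {"type":"object","properties":{"rows":{"type":"array","items":{"type":"array","items":{"type":"number"}}}},"required":["rows"]}

```bash
mkdir -p pics; cat > h.py <<'E'
from bench import *
import numpy as np, cv2
def shot(n,fn):
    d=get_image(n); cv2.imwrite('pics/'+fn,cv2.cvtColor(d['image'],cv2.COLOR_RGB2BGR)); 
    np.savez('pics/'+fn+'.npz',**{k:np.array(v) for k,v in d.items()}); return d
def load(fn): return dict(np.load('pics/'+fn+'.npz'))
def ray(d,u,v):
    K=np.array(d['mtx']);k=float(d['k1']);E=np.array(d['extrinsics'])
    p=cv2.undistortPoints(np.array([[[u,v]]],float),K,np.array([k,0,0,0.]))[0,0]
    return E[:3,3],E[:3,:3]@np.array([p[0],-p[1],-1])
def onz(d,u,v,z):
    o,r=ray(d,u,v); return o+r*(z-o[2])/r[2]
def tri(d1,p1,d2,p2):
    o1,r1=ray(d1,*p1);o2,r2=ray(d2,*p2)
    s=np.linalg.lstsq(np.c_[r1,-r2],o2-o1,rcond=None)[0]
    a,b=o1+s[0]*r1,o2+s[1]*r2
    return (a+b)/2,np.linalg.norm(a-b)
def proj(d,P):
    K=np.array(d['mtx']);k=float(d['k1']);E=np.array(d['extrinsics'])
    q=E[:3,:3].T@(np.array(P,float)-E[:3,3]);s=np.array([q[0],-q[1]])/-q[2]
    s=s*(1+k*s@s);return K[:2,:2]@s+K[:2,2]
E
python3 - <<'E'
from h import *
a=shot('top','top1.png');b=shot('side','side1.png')
for d in(a,b):print(d['extrinsics'],d['k1'])
s=read_state();print(s['position'],s['ee_rot'],s['contact_force'],s['gripper_width'],s['clock'])
E
```

```text
[[-1.79256633e-02  9.93376167e-01 -1.13500932e-01  4.41617043e+02]
 [-9.99758568e-01 -1.63655941e-02  1.46619438e-02  6.19932563e+01]
 [ 1.27073153e-02  1.13736354e-01  9.93429699e-01  1.20612735e+03]
 [ 0.00000000e+00  0.00000000e+00  0.00000000e+00  1.00000000e+00]] -0.13006153812878327
[[ 9.06815848e-01  2.42457166e-01 -3.44818126e-01  2.53998625e+02]
 [-4.21351083e-01  5.45002717e-01 -7.24869163e-01 -6.14513015e+02]
 [ 1.21770925e-02  8.02612335e-01  5.96376691e-01  6.48947721e+02]
 [ 0.00000000e+00  0.00000000e+00  0.00000000e+00  1.00000000e+00]] -0.04245383875082299
[225.09285302 582.45623717 201.82500979] [ 9.83033998e-01 -1.83420826e-01 -1.25122626e-04  9.70957345e-04] [-0.20487245 -0.25191035 -0.76066571] 85.33217520091983 0.1
```

View pics/top1.png

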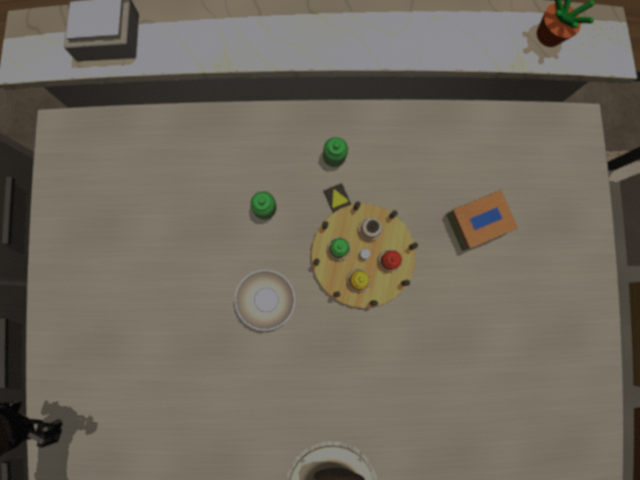

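View pics/side1.png

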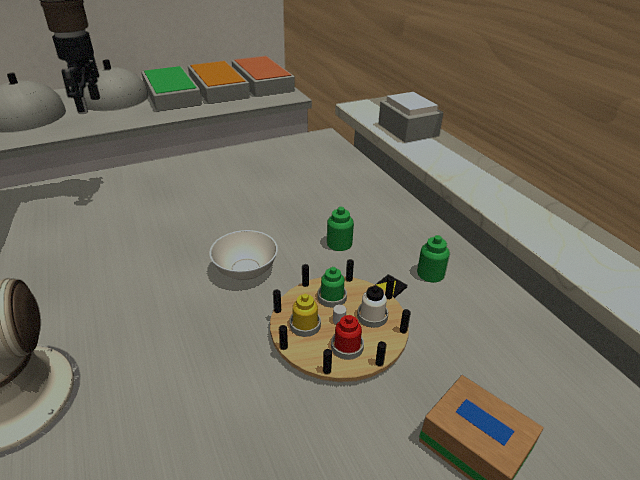

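The red bottle is at (391,260) in top and (348,335) in side, and the arrow is at (339,197) in top. There are three green things: (340,247) in a pocket of the turntable, and (263,205) and (335,151) loose on the counter. None of them is to be touched. Next I'll measure the axis, arrow, pegs and red bottle.

```bash
cat >> h.py <<'E'
def blobs(d,lo,hi,box,amin=15):
    im=cv2.cvtColor(d['image'],cv2.COLOR_RGB2HSV);m=cv2.inRange(im,np.array(lo),np.array(hi))
    z=np.zeros_like(m);u0,v0,u1,v1=box;z[v0:v1,u0:u1]=m[v0:v1,u0:u1]
    n,l,s,c=cv2.connectedComponentsWithStats(z)
    return [(c[i].round(1).tolist(),int(s[i,4])) for i in range(1,n) if s[i,4]>=amin],z
E
python3 - <<'E'
from h import *
a=load('top1.png');b=load('side1.png')
# turntable ellipse top
for n,d,box,zz in(('top',a,(300,190,425,315),25),('side',b,(260,265,420,385),25)):
    _,m=blobs(d,(10,70,90),(24,255,255),box)
    cs=max(cv2.findContours(m,cv2.RETR_EXTERNAL,cv2.CHAIN_APPROX_NONE)[0],key=cv2.contourArea)
    h=cv2.convexHull(cs)[:,0]
    P=np.array([onz(d,*p,zz)[:2] for p in h.astype(float)])
    A=np.c_[2*P,np.ones(len(P))];s=np.linalg.lstsq(A,(P**2).sum(1),rcond=None)[0]
    print(n,'circle',s[:2],np.sqrt(s[2]+s[0]**2+s[1]**2))
    print('yellow',blobs(d,(25,120,60),(35,255,255),(250,180,430,400),15)[0])
    r1=blobs(d,(0,180,60),(5,255,255),(300,190,430,385))[0];print('red',r1)
    print('black',blobs(d,(0,0,0),(179,255,45),(250,170,430,400),10)[0])
    g=blobs(d,(50,120,40),(75,255,255),(230,120,460,300),30)[0];print('green',g)
E
python3 -c "
import cv2,numpy as np
a=cv2.imread('pics/top1.png')[130:320,230:430];b=cv2.imread('pics/side1.png')[200:390,255:455]
cv2.imwrite('pics/crop.png',cv2.resize(np.hstack([a,b]),None,fx=2,fy=2,interpolation=2))"
```

```text
top circle [547.81816067 -87.42307721] 125.51673715800692
yellow [([337.8, 198.8], 197), ([360.7, 278.9], 172)]
red [([391.7, 259.5], 222)]
black []
green [([335.5, 148.7], 382), ([262.6, 203.4], 398), ([339.2, 247.2], 243)]
side circle [546.51555238 -93.86523435] 125.2481646102735
yellow [([393.8, 287.0], 21), ([382.1, 285.3], 50), ([305.7, 303.9], 235)]
red [([348.2, 333.7], 646)]
black [([419.9, 258.4], 21), ([349.3, 270.2], 135), ([305.0, 275.2], 145), ([392.4, 286.2], 324), ([374.6, 293.2], 198), ([276.9, 300.8], 152), ([404.4, 320.8], 168), ([283.0, 337.0], 172), ([380.2, 353.2], 180), ([327.0, 360.9], 189)]
green [([339.8, 229.9], 941), ([433.1, 259.7], 1096), ([332.2, 284.4], 641)]
```

View pics/crop.png

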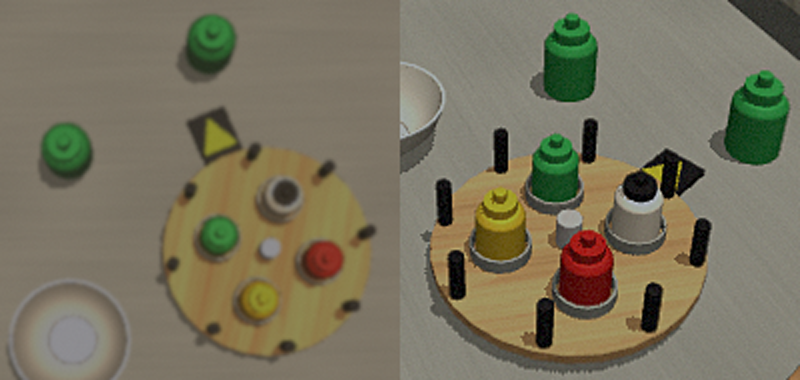

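The crop confirms it. Red sits in the carousel pocket to the right of the hub in the top view. The small green bottle is in the pocket to the left, and the two larger greens on the counter are lookalikes. No crop change is needed, so I'll compute the geometry next.

```bash
python3 - <<'E'
from h import *
a=load('top1.png');b=load('side1.png')
f=lambda c,o,s=2:(c[0]/s+o[0],c[1]/s+o[1])
T=lambda u,v:f((u,v),(230,130)); S=lambda u,v:f((u-400,v),(255,200))
for n,p,q in(('rednozzle',T(323,258),S(588,235)),('yellow nozzle',T(262,298),S(502,192)),('green nozzle',T(220,234),S(557,139)),('hub',T(272,245),S(569,215)),
 ('peg right',T(369,231),S(702,222)),('peg NE',T(329,166),S(672,155)),('peg SE',T(354,306),S(653,286)),('peg S',T(289,346),S(545,302))):
    P,e=tri(a,p,b,q);print(n,P.round(1),round(e,1))
axis=np.array([547,-90.])
# arrow: yellow centroid z=8, black-tongue
c=blobs(a,(25,100,60),(35,255,255),(320,180,352,212),15)
print('arrow',onz(a,*c[0][0][0],8))
tr=cv2.minEnclosingTriangle(np.argwhere(c[1])[:,::-1].astype(np.float32)[:,None])[1][:,0];print([onz(a,*p,8)[:2].round(1) for p in tr.astype(float)])
hub=onz(a,*T(270,248),55);print('hub',hub)
print('red body',onz(a,391.7,259.5,80))
E
```

```text
rednozzle [ 533.8 -144.2   88.9] 4.8
yellow nozzle [489.4 -73.   92.8] 3.5
green nozzle [562.8 -28.4  91.9] 5.3
hub [549.4 -89.8  56.9] 1.9
peg right [ 576.8 -198.7  133.2] 46.1
peg NE [ 620.6 -140.4  143. ] 13.9
peg SE [ 514.7 -198.    90.5] 86.8
peg S [ 466.9 -127.1   18.8] 73.6
arrow [687.59761211 -31.77675909   8.        ]
[array([719.9, -19.1]), array([661.7, -13.6]), array([681. , -63.3])]
hub [546.9939233  -87.94470589  55.        ]
red body [ 531.10619997 -145.25399571   80.        ]
```

Call:
servo_tool([
  [0, 2.35, 3, 0, 0, 0, 0],
  [0, 2.35, 3, 0, 0, 0, 0],
  [0, 2.35, 3, 0, 0, 0, 0],
  [0, 2.35, 3, 0, 0, 0, 0],
  [0, 2.35, 3, 0, 0, 0, 0],
  [0, 2.35, 3, 0, 0, 0, 0],
  [0, 2.35, 3, 0, 0, 0, 0],
  [0, 2.35, 3, 0, 0, 0, 0],
  [0, 2.35, 3, 0, 0, 0, 0],
  [0, 2.35, 3, 0, 0, 0, 0],
])

```text
clock: 1.1
position: [336.2, 216.7, 202.6]
ee_rot: [0.983, -0.183, -0.0, 0.0]
contact_force: [0.5, -0.1, -0.4]
gripper_width: -0.1
```

Call:
servo_tool([
  [0, 2.35, 3, 0, 0, 0, 0],
  [0, 2.35, 3, 0, 0, 0, 0],
  [0, 2.35, 3, 0, 0, 0, 0],
  [0, 2.35, 3, 0, 0, 0, 0],
  [0, 2.35, 3, 0, 0, 0, 0],
  [0, 2.35, 3, 0, 0, 0, 0],
  [0, 2.35, 3, 0, 0, 0, 0],
  [0, 2.35, 3, 0, 0, 0, 0],
  [0, 2.35, 3, 0, 0, 0, 0],
  [0, 2.35, 3, 0, 0, 0, 0],
])

```text
clock: 2.1
position: [447.3, -147.8, 202.5]
ee_rot: [0.983, -0.183, -0.0, -0.0]
contact_force: [0.6, 1.1, -0.2]
gripper_width: -0.2
```

Call:
servo_tool([
  [0, 0, 0, 0, 0, 0, 8.5],
  [0, 0, 0, 0, 0, 0, 8.5],
  [0, 0, 0, 0, 0, 0, 8.5],
  [0, 0, 0, 0, 0, 0, 8.5],
  [0, 0, 0, 0, 0, 0, 8.5],
  [0, 0, 0, 0, 0, 0, 8.5],
  [0, 0, 0, 0, 0, 0, 8.5],
  [0, 0, 0, 0, 0, 0, 8.5],
])

```text
clock: 2.9
position: [447.0, -146.1, 202.4]
ee_rot: [0.71, -0.704, -0.0, 0.0]
contact_force: [-1.1, -0.7, -0.0]
gripper_width: 0.1
```

Call:
servo_tool([
  [0, 0, 0, 0, 0, 0, 8.5],
  [0, 0, 0, 0, 0, 0, 8.5],
  [0, 0, 0, 0, 0, 0, 8.5],
  [0, 0, 0, 0, 0, 0, 8.5],
  [0, 0, 0, 0, 0, 0, 8.5],
  [0, 0, 0, 0, 0, 0, 8.5],
  [0, 0, 0, 0, 0, 0, 8.5],
  [0, 0, 0, 0, 0, 0, 0],
  [0, 0, 0, 0, 0, 0, 0],
])

```text
clock: 3.8
position: [447.2, -146.1, 202.6]
ee_rot: [-0.272, 0.962, 0.0, -0.0]
contact_force: [-0.4, -0.3, -0.1]
gripper_width: 0.2
```

Call:
servo_tool([
  [0, 0, 0, 2, 0, 0, 0],
  [0, 0, 0, 2, 0, 0, 0],
  [0, 0, 0, 2, 0, 0, 0],
  [0, 0, 0, 2, 0, 0, 0],
  [0, 0, 0, 0, 0, 0, 0],
])

```text
clock: 4.3
position: [445.1, -146.0, 120.3]
ee_rot: [-0.271, 0.963, 0.001, -0.003]
contact_force: [0.3, -0.3, 1.4]
gripper_width: -0.0
```

```bash
python3 - <<'E'
from h import *
a=shot('side','side2.png')
w=shot('wrist','wr2.png')
im=cv2.imread('pics/wr2.png');im2=cv2.imread('pics/side2.png')
for k in range(8):
    t=np.radians(-127.5+45*k);P=(547.5+115*np.cos(t),-89+115*np.sin(t),73)
    for d,i in((w,im),(a,im2)):
        p=proj(d,P)
        if abs(p).max()<2000: cv2.circle(i,tuple(int(x) for x in p),4,(255,0,255),1)
cv2.imwrite('pics/both2.png',np.hstack([cv2.resize(im,(400,300)),cv2.resize(im2[200:440,200:520],(400,300))]))
E
```

```text
(no output)
```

View pics/both2.png

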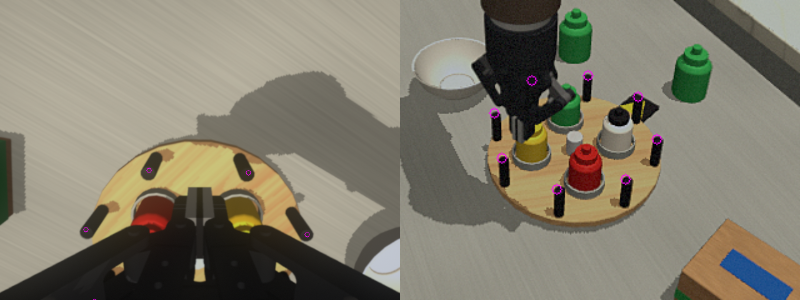

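The predicted peg tops (magenta) land on the pegs in both views, for example (558,190) and (657,140) in the right half. The fingers at (520,140) are over the gap between two pegs. The path is clear, so I'll lower the tool and push.

Call:
servo_tool([
  [0, 0, 0, 1.5, 0, 0, 0],
  [0, 0, 0, 1.5, 0, 0, 0],
  [0, 0, 0, 1.5, 0, 0, 0],
  [0, 0, 0, 1.5, 0, 0, 0],
  [0, 0, 0, 0, 0, 0, 0],
])

```text
clock: 4.9
position: [447.0, -146.1, 62.5]
ee_rot: [-0.271, 0.963, 0.0, -0.001]
contact_force: [0.3, 0.5, -0.1]
gripper_width: 0.0
```

Call:
servo_tool([
  [0, 0, -0.41, 0, 0, 0, -2],
  [0, 0, -0.41, 0, 0, 0, -2],
  [0, -0.01, -0.41, 0, 0, 0, -2],
  [0, -0.01, -0.41, 0, 0, 0, -2],
  [0, -0.01, -0.41, 0, 0, 0, -2],
  [0, -0.01, -0.41, 0, 0, 0, -2],
  [0, -0.01, -0.41, 0, 0, 0, -2],
  [0, -0.01, -0.41, 0, 0, 0, -2],
  [0, -0.01, -0.41, 0, 0, 0, -2],
  [0, -0.01, -0.41, 0, 0, 0, -2],
  [0, -0.01, -0.41, 0, 0, 0, -2],
  [0, -0.01, -0.41, 0, 0, 0, -2],
])

```text
clock: 6.1
position: [482.5, -181.8, 64.8]
ee_rot: [-0.466, 0.885, -0.001, 0.001]
contact_force: [-0.3, 0.6, -0.4]
gripper_width: 0.1
```

```bash
cat >> h.py <<'E'
def tool():
    s=read_state();p=s['position'];q=s['ee_rot'];r=np.array(p[:2])-[547.5,-89]
    print('r',np.hypot(*r).round(1),'phi',np.degrees(np.arctan2(r[1],r[0])).round(1),'psi',np.degrees(2*np.arctan2(q[1],q[0])).round(1),'z',p[2],np.round(s['contact_force'],1),s['clock'],np.round(s['joints'],2))
def red(fn):
    d=shot('top',fn);o=[]
    for lo,hi in(((0,180,60),(5,255,255)),):
        b=max(blobs(d,lo,hi,(300,190,430,315))[0],key=lambda t:t[1])
        P=onz(d,*b[0],80);r=P[:2]-[547.5,-89];print('red',b,P.round(1),'r',np.hypot(*r).round(1),'ang',np.degrees(np.arctan2(r[1],r[0])).round(1))
    return d
E
python3 - <<'E'
from h import *
tool();red('top3.png')
E
```

```text
r 113.3 phi -125.0 psi 235.5 z 64.77109753474272 [-0.3  0.6 -0.4] 6.1 [-0.04  0.35 -0.44  0.   -0.77 -0.56]Traceback (most recent call last):
  File "<stdin>", line 2, in <module>
  File "h.py", line 33, in red
    b=max(blobs(d,lo,hi,(300,190,430,315))[0],key=lambda t:t[1])
ValueError: max() iterable argument is empty
```

View side.

```bash
python3 - <<'E'
from h import *
shot('side','side3.png')
im=cv2.imread('pics/side3.png')[200:440,200:520];t=cv2.imread('pics/top3.png')[130:370,230:550]
cv2.imwrite('pics/both3.png',np.hstack([cv2.resize(t,(400,300)),cv2.resize(im,(400,300))]))
E
```

```text
(no output)
```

View pics/both3.png

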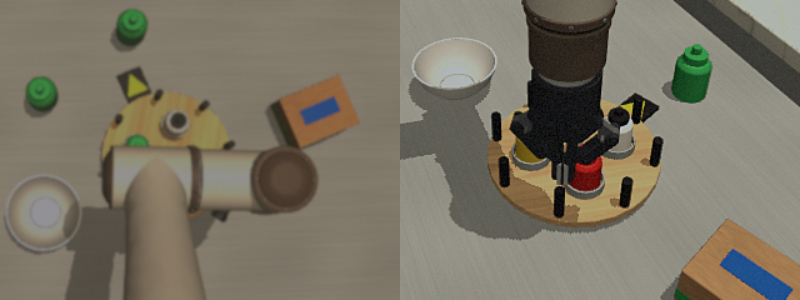

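```bash
python3 - <<'E'
from h import *
d=load('side3.png');s=read_state();p=np.array(s['position']);print(p)
for dz in(0,-11,8): print(dz,proj(d,p+[0,0,dz]))
t=np.radians(-127.5)
for z in(73,25):print('peg',proj(d,(547.5+115*np.cos(t),-89+115*np.sin(t),z)))
im=cv2.imread('pics/side3.png')
for dz in(0,-11):cv2.circle(im,tuple(int(round(x)) for x in proj(d,p+[0,0,dz])),1,(255,0,255),-1)
cv2.imwrite('pics/c3.png',cv2.resize(im[260:380,260:420],None,fx=5,fy=5,interpolation=2))
E
```

```text
[ 482.68673942 -181.90379273   64.54556407]
0 [329.07905731 354.28822789]
-11 [328.89115183 358.8580784 ]
8 [329.21780732 350.91179001]
peg [325.74985026 351.03120025]
peg [325.07522421 370.65356665]
```

View pics/c3.png

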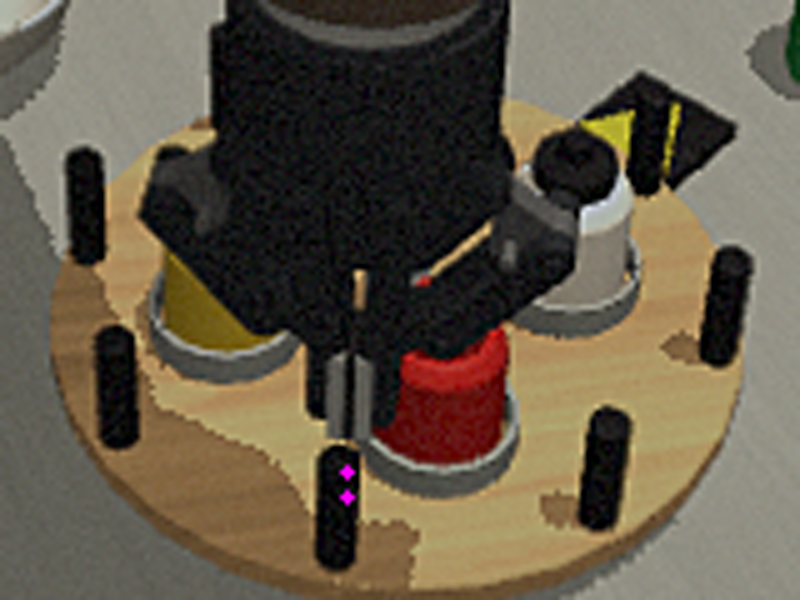

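```bash
python3 - <<'E'
from h import *
from scipy.spatial.transform import Rotation as R
w=shot('wrist','wr3.png');s=read_state();p=np.array(s['position']);Rt=R.from_quat(s['ee_rot']).as_matrix()
E=np.array(w['extrinsics']);print('cam in tool',Rt.T@(E[:3,3]-p),'\n',(Rt.T@E[:3,:3]).round(3))
for q in((0,0,0),(0,0,11),(11,0,11),(-11,0,11),(11,0,-20)):print(q,proj(w,p+Rt@np.array(q,float)).round(1))
d=load('side2.png');print('side2 proj tip',proj(d,(446.5,-146,110)))
for z in (54,75,80):print(z,onz(load('side3.png'),330,347.5,z))
im=cv2.imread('pics/wr3.png');cv2.imwrite('pics/wr3c.png',im)
E
```

```text
cam in tool [  73.43269871   -1.0260049  -171.01704648] 
 [[ 0.002  0.958  0.287]
 [ 1.    -0.002  0.   ]
 [ 0.001  0.287 -0.958]]
(0, 0, 0) [321.5 292.8]
(0, 0, 11) [321.4 283.3]
(11, 0, 11) [321.5 260.7]
(-11, 0, 11) [321.3 305.2]
(11, 0, -20) [321.9 287. ]
side2 proj tip [298.43499449 325.72922937]
54 [ 494.30326464 -162.1472656    54.        ]
75 [ 485.82117915 -178.11451853   75.        ]
80 [ 483.80163499 -181.91624542   80.        ]
```

View pics/wr3c.png

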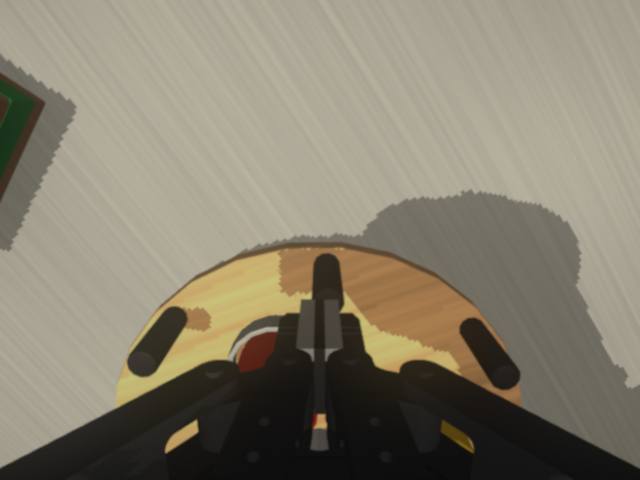

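The fingertips have passed over the peg: the peg is unmoved, force is zero, and both views put the tips about 25 mm higher than the text says (around z = 80). I'll back up into the gap, move out a little, go lower and look again.

Call:
servo_tool([
  [0, 0.8, 0, 0, 0, 0, 0],
  [0, 0, 0.84, 0, 0, 0, 4],
  [0, 0, 0.84, 0, 0, 0, 4],
  [0, -0.02, 0.84, 0, 0, 0, 4],
  [0, -0.02, 0.84, 0, 0, 0, 4],
  [0, -0.02, 0.84, 0, 0, 0, 4],
  [0, -0.02, 0.84, 0, 0, 0, 4],
  [0, 0, 0, 0, 0, 0, 0],
])

```text
clock: 7.05
position: [440.5, -152.3, 63.2]
ee_rot: [-0.271, 0.963, 0.0, -0.0]
contact_force: [0.1, -0.3, -0.6]
gripper_width: -0.0
```

Call:
servo_tool([
  [0, 0, 0, 0.8, 0, 0, 0],
  [0, 0, 0, 0.8, 0, 0, 0],
  [0, 0, 0, 0.8, 0, 0, 0],
  [0, 0, 0, 0, 0, 0, 0],
  [0, 0, 0, 0, 0, 0, 0],
])

```text
clock: 7.55
position: [441.3, -152.6, 38.3]
ee_rot: [-0.27, 0.963, 0.0, -0.001]
contact_force: [0.4, 0.1, 0.5]
gripper_width: -0.0
```

```bash
python3 - <<'E'
from h import *
tool();d=shot('side','side4.png');w=shot('wrist','wr4.png')
a=cv2.resize(cv2.imread('pics/side4.png')[250:380,250:424],(536,400),interpolation=2);b=cv2.resize(cv2.imread('pics/wr4.png')[200:480,230:410],(257,400))
cv2.imwrite('pics/b4.png',np.hstack([a,b]))
E
```

```text
r 123.8 phi -149.1 psi 211.4 z 38.274252381068884 [0.4 0.1 0.5] 7.55 [ 0.02  0.32 -0.58  0.   -0.67 -1.04]
```

View pics/b4.png

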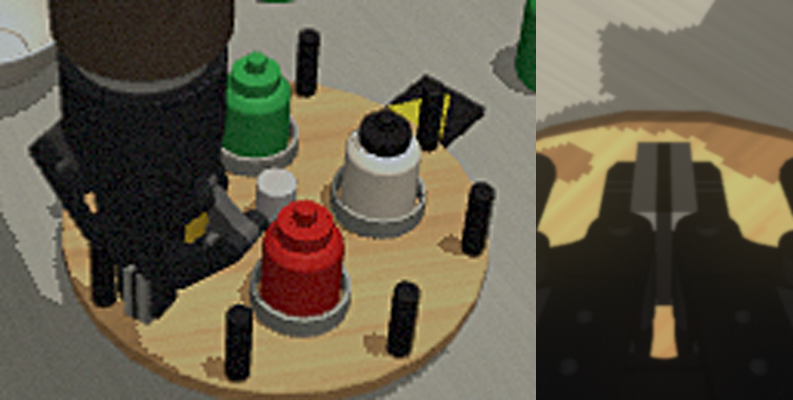

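The tips are now at about (140,318) in the crop, roughly z = 50. That is well below the neighbouring peg tops and clear of the bottles. Pushing now.

Call:
servo_tool([
  [0, -0.3, -0.42, 0, 0, 0, -2],
  [0, 0, -0.42, 0, 0, 0, -2],
  [0, -0.01, -0.42, 0, 0, 0, -2],
  [0, -0.01, -0.42, 0, 0, 0, -2],
  [0, -0.01, -0.42, 0, 0, 0, -2],
  [0, -0.01, -0.42, 0, 0, 0, -2],
  [0, -0.01, -0.42, 0, 0, 0, -2],
  [0, -0.01, -0.42, 0, 0, 0, -2],
  [0, -0.01, -0.42, 0, 0, 0, -2],
  [0, -0.01, -0.42, 0, 0, 0, -2],
  [0, -0.01, -0.42, 0, 0, 0, -2],
  [0, -0.01, -0.42, 0, 0, 0, -2],
])

```text
clock: 8.85
position: [478.0, -187.1, 39.1]
ee_rot: [-0.465, 0.885, 0.0, -0.0]
contact_force: [-1.3, 0.6, 1.7]
gripper_width: -0.1
```

```bash
python3 - <<'E'
from h import *
tool();d=shot('side','side5.png')
cv2.imwrite('pics/b5.png',cv2.resize(cv2.imread('pics/side5.png')[250:390,250:430],None,fx=3,fy=3,interpolation=2))
E
```

```text
r 120.2 phi -125.3 psi 235.5 z 39.05255107640158 [-1.3  0.6  1.7] 8.85 [-0.06  0.38 -0.47 -0.   -0.71 -0.55]
```

View pics/b5.png

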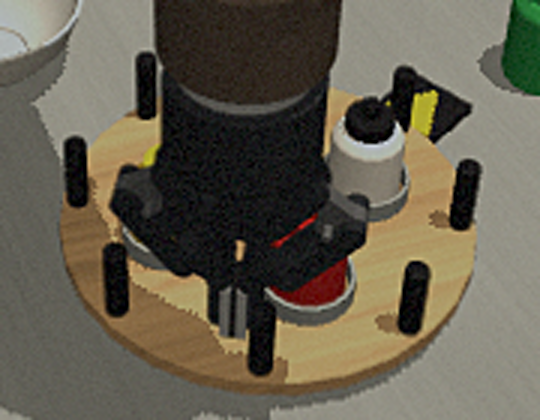

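```bash
python3 - <<'E'
from h import *
d=load('side5.png')
for u,v in((260,299),(416,268),(468,168),(116,250)):
    P=onz(d,250+u/3,250+v/3,73);r=P[:2]-[547.5,-89];print(P.round(0),np.hypot(*r),np.degrees(np.arctan2(r[1],r[0])))
E
```

```text
[ 494. -185.   73.] 109.64129023621247 -119.0996902453218
[ 579. -200.   73.] 115.7597550410974 -73.99106614269611
[ 647. -148.   73.] 115.46843664023697 -30.683159869527312
[ 439. -123.   73.] 113.7510144769439 -162.78949208121153
```

Call:
servo_tool([
  [0, 0, -0.42, 0, 0, 0, -2],
  [0, -0.01, -0.52, 0, 0, 0, -2.5],
  [0, -0.01, -0.52, 0, 0, 0, -2.5],
  [0, -0.01, -0.52, 0, 0, 0, -2.5],
  [0, -0.01, -0.52, 0, 0, 0, -2.5],
  [0, -0.01, -0.52, 0, 0, 0, -2.5],
  [0, -0.01, -0.52, 0, 0, 0, -2.5],
  [0, -0.01, -0.52, 0, 0, 0, -2.5],
  [0, -0.01, -0.52, 0, 0, 0, -2.5],
  [0, -0.01, -0.52, 0, 0, 0, -2.5],
  [0, -0.01, -0.52, 0, 0, 0, -2.5],
  [0, -0.01, -0.52, 0, 0, 0, -2.5],
])

```text
clock: 10.1
position: [534.7, -208.2, 38.8]
ee_rot: [-0.675, 0.738, 0.001, -0.001]
contact_force: [-1.3, -1.0, 0.5]
gripper_width: 0.0
```

```bash
python3 -c "
from h import *
tool()"
```

```text
r 119.8 phi -96.1 psi 264.9 z 38.77935017870839 [-1.3 -1.   0.5] 10.1 [-0.09  0.47 -0.32  0.   -0.78  0.  ]
```

Call:
servo_tool([
  [0, 0, -0.52, 0, 0, 0, -2.5],
  [0, -0.01, -0.52, 0, 0, 0, -2.5],
  [0, -0.01, -0.52, 0, 0, 0, -2.5],
  [0, -0.01, -0.52, 0, 0, 0, -2.5],
  [0, -0.01, -0.52, 0, 0, 0, -2.5],
  [0, -0.01, -0.52, 0, 0, 0, -2.5],
  [0, -0.01, -0.52, 0, 0, 0, -2.5],
  [0, -0.01, -0.52, 0, 0, 0, -2.5],
  [0, -0.01, -0.52, 0, 0, 0, -2.5],
  [0, -0.01, -0.52, 0, 0, 0, -2.5],
  [0, -0.01, -0.52, 0, 0, 0, -2.5],
  [0, -0.01, -0.52, 0, 0, 0, -2.5],
])

```text
clock: 11.3
position: [596.0, -198.0, 38.9]
ee_rot: [0.843, -0.538, -0.0, 0.0]
contact_force: [-0.3, -1.6, -0.5]
gripper_width: -0.1
```

```bash
python3 - <<'E'
from h import *
tool();shot('side','side6.png');shot('top','top6.png')
cv2.imwrite('pics/b6.png',np.hstack([cv2.resize(cv2.imread('pics/side6.png')[240:390,240:440],(400,300)),cv2.resize(cv2.imread('pics/top6.png')[170:320,270:470],(400,300))]))
E
```

```text
r 119.3 phi -66.0 psi -65.1 z 38.884203024151745 [-0.3 -1.6 -0.5] 11.3 [-0.06  0.54 -0.18  0.   -0.85  0.5 ]
```

View pics/b6.png

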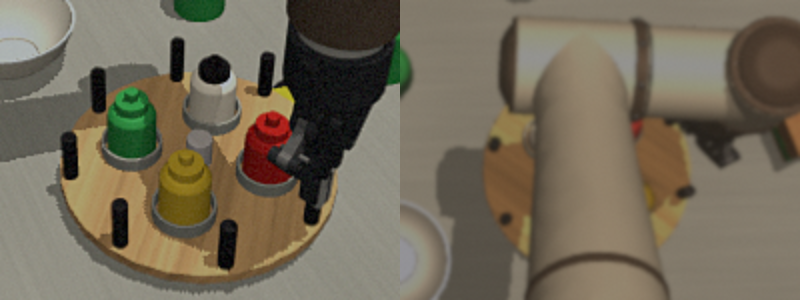

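The turntable is turning with red at about (268,145), all the bottles are upright, and forces are under 2 N. Continuing.

Call:
servo_tool([
  [0, 0, -0.52, 0, 0, 0, -2.5],
  [0, -0.01, -0.52, 0, 0, 0, -2.5],
  [0, -0.01, -0.52, 0, 0, 0, -2.5],
  [0, -0.01, -0.52, 0, 0, 0, -2.5],
  [0, -0.01, -0.52, 0, 0, 0, -2.5],
  [0, -0.01, -0.52, 0, 0, 0, -2.5],
  [0, -0.01, -0.52, 0, 0, 0, -2.5],
  [0, -0.01, -0.52, 0, 0, 0, -2.5],
  [0, -0.01, -0.52, 0, 0, 0, -2.5],
  [0, -0.01, -0.52, 0, 0, 0, -2.5],
  [0, -0.01, -0.52, 0, 0, 0, -2.5],
  [0, -0.01, -0.52, 0, 0, 0, -2.5],
])

```text
clock: 12.6
position: [643.8, -158.7, 39.0]
ee_rot: [0.953, -0.302, 0.0, 0.0]
contact_force: [-0.0, -2.2, -0.5]
gripper_width: 0.0
```

Call:
servo_tool([
  [0, 0, -0.52, 0, 0, 0, -2.5],
  [0, -0.01, -0.52, 0, 0, 0, -2.5],
  [0, -0.01, -0.52, 0, 0, 0, -2.5],
  [0, -0.01, -0.52, 0, 0, 0, -2.5],
  [0, -0.01, -0.52, 0, 0, 0, -2.5],
  [0, -0.01, -0.52, 0, 0, 0, -2.5],
  [0, -0.01, -0.52, 0, 0, 0, -2.5],
  [0, -0.01, -0.52, 0, 0, 0, -2.5],
  [0, -0.01, -0.42, 0, 0, 0, -2],
  [0, 0, 0, 0, 0, 0, 0],
])

```text
clock: 13.6
position: [662.6, -116.4, 38.9]
ee_rot: [0.993, -0.114, 0.0, -0.0]
contact_force: [0.5, 0.5, -0.2]
gripper_width: 0.2
```

```bash
cat >> h.py <<'E'
def sidered(fn):
    d=shot('side',fn)
    for n,lo,hi in(('red',(0,150,50),(6,255,255)),('green',(50,120,40),(75,255,255)),('yellow',(24,120,50),(35,255,255))):
        for c,A in blobs(d,lo,hi,(262,262,418,385),100)[0]:
            P=onz(d,*c,55);r=P[:2]-[547.5,-89];print(n,c,A,P.round(1),'r',np.hypot(*r).round(1),'ang',np.degrees(np.arctan2(r[1],r[0])).round(1))
    return d
E
python3 - <<'E'
from h import *
tool();d=load('side1.png')
import h
h.shot0=h.shot
h.shot=lambda n,f:d
sidered('x');h.shot=h.shot0
print('now');sidered('side7.png')
E
```

```text
r 118.3 phi -13.4 psi -13.1 z 38.8628361730227 [ 0.5  0.5 -0.2] 13.6 [ 0.07  0.61 -0.06 -0.   -0.91  1.28]
red [348.1, 333.9] 675 [ 534.2 -149.1   55. ] r 61.5 ang -102.5
green [332.2, 284.7] 650 [564.3 -28.7  55. ] r 62.6 ang 74.5
yellow [305.5, 308.2] 395 [493.9 -64.8  55. ] r 58.8 ang 155.7
now
red [364.8, 292.6] 522 [609.3 -72.6  55. ] r 63.9 ang 14.9
green [312.2, 324.5] 781 [ 488.5 -105.2   55. ] r 61.1 ang -164.7
yellow [387.9, 286.2] 165 [657.3 -75.1  55. ] r 110.7 ang 7.2
yellow [365.2, 322.9] 397 [ 572.5 -139.    55. ] r 56.0 ang -63.4
```

Call:
servo_tool([
  [0, 0, -0.3, 0, 0, 0, -1.5],
  [0, 0, -0.3, 0, 0, 0, -1.5],
  [0, 0, -0.3, 0, 0, 0, -1.5],
  [0, 0, -0.3, 0, 0, 0, -1.5],
  [0, 0, 0, 0, 0, 0, 0],
  [0, 0, 0, 0, 0, 0, 0],
])

```text
clock: 14.25
position: [665.0, -104.7, 38.8]
ee_rot: [0.998, -0.062, 0.0, -0.0]
contact_force: [0.2, -0.1, -0.7]
gripper_width: 0.1
```

Call:
servo_tool([
  [0, 0, 0.4, 0, 0, 0, 0],
  [0, 0, 0.5, 0, 0, 0, 0],
  [0, 0, 0, -2.5, 0, 0, 0],
  [0, 0, 0, -4, 0, 0, 0],
  [0, 0, 0, -4, 0, 0, 0],
  [0, 3, 4, 0, 0, 0, 0],
  [0, 3, 4, 0, 0, 0, 0],
  [0, 3, 4, 0, 0, 0, 0],
  [0, 3, 4, 0, 0, 0, 0],
  [0, 3, 4, 0, 0, 0, 0],
  [0, 0, 4, 0, 0, 0, 0],
  [0, 0, 0, 0, 0, 0, 0],
])

```text
clock: 15.45
position: [780.4, -377.8, 140.4]
ee_rot: [0.998, -0.066, -0.002, 0.0]
contact_force: [-0.5, -0.4, -0.2]
gripper_width: 0.0
```

```bash
python3 - <<'E'
from h import *
tool();d=shot('top','top8.png');shot('side','side8.png')
cv2.imwrite('pics/b8.png',np.hstack([cv2.resize(cv2.imread('pics/side8.png')[200:425,220:520],(400,300)),cv2.resize(cv2.imread('pics/top8.png')[120:345,230:530],(400,300))]))
E
```

```text
r 371.0 phi -51.1 psi -7.6 z 140.39652698476146 [-0.5 -0.4 -0.2] 15.45 [-0.27  0.88  0.75  0.   -1.44  1.7 ]
```

View pics/b8.png

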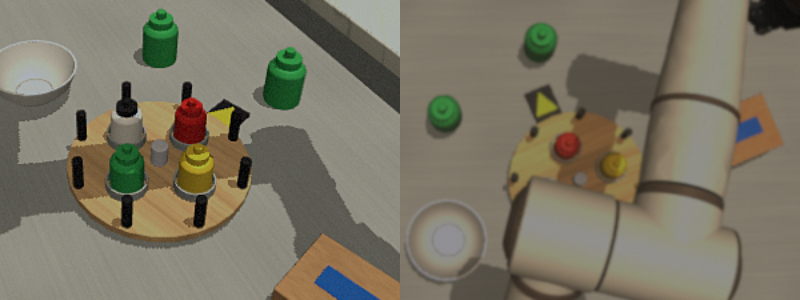

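Red now stands between the hub and the arrow, and the bottles are upright with the bowl and box in place. I'll measure the angle finely.

```bash
python3 - <<'E'
from h import *
ax=np.array([547.5,-89]);ang=lambda P:(np.hypot(*(P[:2]-ax)).round(1),np.degrees(np.arctan2(*(P[:2]-ax)[::-1])).round(1))
d=load('top8.png')
for n,lo,hi,box,z in(('red',(0,150,40),(6,255,255),(300,190,430,315),75),('yel',(24,120,50),(35,255,255),(375,225,410,260),75),('arrow',(24,100,50),(35,255,255),(320,180,352,212),8),('red_old',0,0,0,0)):
    if n=='red_old':continue
    for c,A in blobs(d,lo,hi,box,30)[0]:print(n,c,A,onz(d,*c,z).round(1),ang(onz(d,*c,z)))
d0=load('top1.png')
for c,A in blobs(d0,(0,150,40),(6,255,255),(300,190,430,315),30)[0]:print('red0',ang(onz(d0,*c,75)))
# side nozzle/body + pegs
s=load('side8.png');s0=load('side1.png')
for n,lo,hi in(('red',(0,150,50),(6,255,255)),('green',(50,120,40),(75,255,255))):
    for c,A in blobs(s,lo,hi,(262,262,418,385),100)[0]:print('side',n,A,ang(onz(s,*c,57)))
# peg tops from side: black blobs' upper end
for q,nm in((s,'now'),(s0,'before')):
    L,m=blobs(q,(0,0,0),(179,255,45),(262,255,418,390),80)
    n,l,st,c=cv2.connectedComponentsWithStats(m)
    for i in range(1,n):
        if 80<=st[i,4]<260:
            P=onz(q,c[i][0],c[i][1],49.);r,a=ang(P);
            if 108<r<122:print(nm,r,a,'mod45',round(a%45,1))
E
```

```text
red [355.0, 228.6] 260 [603.9 -64.2  75. ] (np.float64(61.6), np.float64(23.8))
yel [396.0, 243.7] 58 [ 567.6 -157.4   75. ] (np.float64(71.3), np.float64(-73.6))
arrow [337.8, 198.9] 217 [687.3 -31.8   8. ] (np.float64(151.1), np.float64(22.3))
red0 (np.float64(58.9), np.float64(-105.5))
side red 531 (np.float64(62.5), np.float64(19.6))
side green 801 (np.float64(62.5), np.float64(-157.4))
now 113.2 133.3 mod45 43.3
now 113.8 178.2 mod45 43.2
now 115.6 -46.3 mod45 43.7
now 113.9 -136.5 mod45 43.5
now 114.5 -91.3 mod45 43.7
before 114.1 52.5 mod45 7.5
before 113.5 98.0 mod45 8.0
before 113.6 143.1 mod45 8.1
before 115.8 -36.7 mod45 8.3
before 113.9 -171.5 mod45 8.5
before 114.8 -81.3 mod45 8.7
before 114.2 -126.3 mod45 8.7
```

```bash
python3 - <<'E'
from h import *
s=load('side8.png')
# axis from peg circle (side view)
m=blobs(s,(0,0,0),(179,255,45),(262,255,418,390),80)[1];n,l,st,c=cv2.connectedComponentsWithStats(m);Q=[]
for i in range(1,n):
    P=onz(s,*c[i],49.)[:2];r=np.hypot(*(P-[547.5,-89]))
    if 80<=st[i,4]<260 and 108<r<122:Q.append(P)
Q=np.array(Q);k=np.linalg.lstsq(np.c_[2*Q,np.ones(len(Q))],(Q**2).sum(1),rcond=None)[0];ax=k[:2];print('axis',ax,np.sqrt(k[2]+ax@ax))
a=np.degrees(np.arctan2(*(Q-ax).T[::-1]));print('mod45',(a%45).round(1))
for lo,hi in(((0,0,0),(179,255,50)),):
    mm=blobs(s,lo,hi,(374,262,414,312),1)[1]|blobs(s,(22,90,50),(36,255,255),(374,262,414,312),1)[1]
    n,l,st,c=cv2.connectedComponentsWithStats(mm);i=1+np.argmax(st[1:,4]);p=np.argwhere(l==i)[:,::-1].astype(float)
    print(st[i])
    W=np.array([onz(s,*q,8)[:2] for q in p]);r=np.hypot(*(W-ax).T);t=np.degrees(np.arctan2(*(W-ax).T[::-1]))
    for lo_,hi_ in((140,150),(150,160),(160,168),(168,175),(175,182)):
        k=(r>lo_)&(r<hi_);print(lo_,k.sum(),t[k].min().round(1) if k.any() else 0,t[k].max().round(1) if k.any() else 0, 'half-width should be',np.degrees(np.arcsin(25/((lo_+hi_)/2))).round(1))
# top axis from hub in top1 (clear view): brightest low-sat blob near centre
d=load('top1.png');L=blobs(d,(0,0,150),(179,60,255),(355,245,375,265),5)[0];print('hub',[(onz(d,*c,55).round(1),A) for c,A in L])
E
```

```text
axis [548.49680941 -89.42011879] 114.40849386496909
mod45 [43.5 43.  43.5 43.  43.2]
[375 275  32  31 440]
140 97 7.0 30.7 half-width should be 9.9
150 86 10.8 30.5 half-width should be 9.3
160 68 12.2 29.8 half-width should be 8.8
168 55 12.7 29.1 half-width should be 8.4
175 55 13.0 29.1 half-width should be 8.1
hub []
```

Measured in the same side view, the red pocket is at 20.7° and the arrow tongue's centre at about 21.0°, so they are aligned. I'll do a last check that nothing else moved, then hand in.

```bash
python3 - <<'E'
from h import *
s0=load('side1.png');s=load('side8.png')
for n,lo,hi,box in(('bluelabel',(105,150,60),(125,255,255),(420,370,560,480)),('green lookalikes',(50,120,40),(75,255,255),(320,200,460,283))):
    print(n,blobs(s0,lo,hi,box,100)[0],blobs(s,lo,hi,box,100)[0])
x=(slice(225,285),slice(205,285));print('bowl diff',np.abs(s0['image'][x].astype(int)-s['image'][x]).mean())
tool();job_done()
E
```

```text
bluelabel [([484.9, 421.7], 990)] [([484.9, 421.7], 991)]
green lookalikes [([339.8, 229.9], 941), ([433.1, 259.7], 1096), ([332.5, 275.9], 271)] [([339.8, 229.8], 942), ([433.2, 259.6], 1097)]
bowl diff 8.976875
r 368.0 phi -50.5 psi -7.3 z 142.41605315851268 [ 0.4  0.3 -0.1] 15.55 [-0.26  0.87  0.75 -0.   -1.44  1.7 ]
the job is handed in; nothing more can be done
```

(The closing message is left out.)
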